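# Empty the egg hopper through its slide gate

## Robot

A 6-joint arm with a two-finger parallel gripper is mounted at the origin on the work surface. World frame = base frame: x ahead of the robot, y to its left, z up, the work surface at z = 0. Lengths are in m, angles in degrees, forces in N, time in s.
With the tool pointing down it reaches from about 0.3 to 0.875 m from the base axis. Payload 6.4 kg.
Tool frame: the origin (TCP) lies on the centre line of the jaws, within the pads' length; the fingertips stand 17 mm ahead of it and the grasp point (between the pads) lies 2 mm behind it (r.tips_ahead is the z of the fingertips in the tool frame, in m); z points along the fingers, y is the line along which they close (so a half turn about z gives the same grasp; the last joint's range is limited). The gripper opens to 85 mm and grips with 20 to 120 N. Pads are 22 mm wide; open, the fingers measure 114 mm over their backs; the gripper's body (76 mm by 85 mm) begins 54 mm behind the grasp point. The pads swing forward as they close: fully open they stand 13 mm farther back than shut.
Start: joints at [-82.981, 10.359, 92.074, -0, 77.567, -11.82], TCP at [0.186, -0.544, 0.248] pointing down, gripper open.
Joint ranges: [-171.53, 171.53], [-51.25, 118.39], [17.06, 147.69], [-65.23, 245.23], [0, 150.52], [-178.68, 178.68]. Speed limits (degrees/s): [147.25, 147.25, 172.46, 180, 180, 180].

## Interface

Orientations are given as [roll, pitch, yaw] about the fixed x, y, z axes, in that order (R = Rz(yaw) Ry(pitch) Rx(roll)).
In Python, from workcell import telemetry, eyes, order, r gives the robot as it stands.
- The arm moves only by the tool send_rows, never from a script. Its argument "plan" is a list that holds one entry, the list of rows, each a list of 5 numbers: the shift along the tool's x, y, z in m, then the turn about the tool's z in rad, then the closure in counts, from 0 (fully open) to 255 (shut). A call has 1 to 5 rows; each row is the pose to reach, as a shift and turn from the pose commanded when the call began, along the tool's axes at that moment; what a row does not reach only later rows make up. A row lasts 1/8 s, in which the tool goes at most 62.5 mm and 10.7 degrees, less where a joint would pass 70% of its speed; a pose out of reach is approached as far as the arm can. A call with a gripper value outside its range is refused whole. The fingers move at their own pace and stop on an object; "newtons" is the grip in N (left out, the last holds). Time passes only in rows, so rows that repeat a pose let the fingers close. It gives the time, the measured TCP pose, the force, the opening and the grip force at its end, in the units of the state.
- telemetry.read_state(): the state, without advancing time (a new reading comes with each control period).
- eyes.grab_frame(name): name is "scene" or "top"; returns (picture, depth): 420x560x3 uint8, red, green, blue; 420x560 float32, m along the optical axis (not along the pixel's ray), 0 where there is no reading.
- eyes.camera_info(name): a dict with "mtx" (3x3 intrinsics, pixels), "rvec" (rotation vector, rad) and "tvec" (3), from world to camera coordinates, as OpenCV has them. Camera axes: x right, y down, z forward; pixel columns grow to the right and rows downward; lengths in m; the calibration is good to about 2 mm. A picture is of the moment at which its call begins. camera_info takes no time and is no camera call.
- order.finish_job(): hands the job in; it is judged then, once.
The state is a dict: "clock": time; "joints": joint angles; "qd": joint speeds; "joint_efforts": joint torques, N m; "position": TCP position; "orientation": TCP orientation; "wrist_force": force on the tool from outside, world axes, zero at the start; "wrist_torque": the same for the moment, N m; "opening": opening from 0.0 (shut) to 1.0 (fully open); "gripper_force": force on a finger pad.
Only numpy, scipy, OpenCV 4.12 (cv2) and the standard library are available. Lean on these libraries where they do the work, as an engineer would, in place of code of your own. Each camera call takes 0.05 s, during which the arm holds its last target. There are 200 camera calls.

## Task

Draw the hopper's slide gate out until it comes up firmly against its end stop, without wrenching it, so that the three chocolate eggs drop into the wooden tray; then push the gate fully home again and let go of it. Leave the tray and the two cakes beside the hopper where they stand.

Things in the scene. Friction and masses are not known exactly. Their poses are not given: they have to be found in the camera images.
- hopper: Steel feed hopper on a low frame, fixed to the bench. Origin: on the bench below the centre of its outlet. The gate draws out along its -x (roughly to the robot's right); z up. Outlet 90 (x) by 140 mm (y), 176 mm above the bench. Two channel rails run at y = 67 to 90 mm either side, x = -275 to 70 mm, tops 178.5 mm above the bench.
- hopper_rim (a point): Middle of the funnel's front rim, 300 mm above the bench, 124 mm to -x of the hopper's origin; the rim is 212 mm wide (y). The front wall slopes from the outlet (x=-49 mm, 176 mm high) out to x=-120 mm at 262 mm height, then rises upright to the rim, right over the gate's grip: the tool must lean about 35 to 40 degrees, its top towards -x, to reach the grip.
- gate_grip (a point): Centre of the gate's black upright grip block, 30 (x) by 44 (y) by 50 mm high: 30 mm above the gate plate's top, 20 mm below the block's top, 120 mm to -x of the hopper's origin when the gate starts or is home (within 4 mm). Axes as the gate's. Pinch it across its 44 mm width (y) and pull along the hopper's -x.
- gate: Loose aluminium gate plate, 190 (x) by 155 (y) by 6 mm, 0.2 to 0.45 kg, sliding in the channel with 2 mm play, up to 10 N of drag. Origin: on its underside, 55 mm from its rear edge, 135 mm from its front (-x) edge. It starts with its origin 0 to 4 mm to -x of the hopper's; pushed fully home it meets a fixed cross bar 3 mm to +x of it.
- stop_frame: End stop holder: two dark side plates at the channel's front end. Origin: mid-channel at the rails' front ends, 166 mm up. They carry the end stop, a rigid cross bar 14 by 156 by 18 mm high, set anew each time with the face that the gate's front edge strikes 18 to 46 mm to +x of the origin: gate travel 90 to 122 mm, to be found by feel. Limit the pull to 15 N over the drag.
- tray: Loose open wooden tray, 240 (x) by 225 (y) by 60 mm high, walls 9 mm, 1.4 kg, standing on the bench under the outlet. Origin: centre of its underside.
- cake0: Bystander: cake in a red paper case, 82 mm across, 96 mm tall, on the bench behind the hopper (its +x side). Origin: centre of its underside.
- cake1: Bystander: the same kind of cake, in front of the channel (-x side).
- egg0_mid (a point): Solid chocolate egg, 58 mm long, 42 mm thick, 60 g, lying on the shut gate inside the hopper. This point: near its centre.
- egg1_mid (a point): Solid chocolate egg, 58 mm long, 42 mm thick, 60 g, lying on the shut gate inside the hopper. This point: near its centre.
- egg2_mid (a point): Solid chocolate egg, 58 mm long, 42 mm thick, 60 g, lying on the shut gate inside the hopper. This point: near its centre.

How it is judged:
By the outcome, as a careful person would: the job done as asked, in the order asked, and still so for the second after the job is handed in, with the robot touching nothing.
It also fails if it takes over 48 s, if anything falls off the work surface, if the arm or the gripper's body presses on something with over 40 N, if the wrist force passes 120 N, or if a joint passes its speed limit or range.

## Working session

There is one attempt and no reset: what is moved stays moved. The work goes in short steps, Python scripts to look and compute and a tool call to move; the robot and the scene stay as the last step left them, time stands still between calls to the robot, and variables do not carry over. Pictures are saved under pics/ and viewed, at most 10 in all, crops included, and the job is handed in when it is done.

Besides the shell and the picture viewer there is one more tool, called after ">>>" as name(argument=value, ...) on one line, values as JSON. send_rows: Moves the arm, as the interface text tells. Its arguments: {"type":"object","properties":{"plan":{"type":"array","items":{"type":"array","items":{"type":"array","items":{"type":"number"}}}},"newtons":{"type":"number"}},"required":["plan"]}

```bash
ls; mkdir -p pics; python3 - <<'E'
from workcell import telemetry, eyes, order, r
import cv2,numpy as np
print(telemetry.read_state())
print(r.tips_ahead)
for n in("scene","top"):
    p,d=eyes.grab_frame(n); np.savez(f"{n}0.npz",p=p,d=d); print(n,eyes.camera_info(n))
    cv2.imwrite(f"pics/{n}0.png",p[:,:,::-1])
E
```

```text
pics
{'clock': 0.0, 'joints': array([-8.29821044e+01,  1.04010784e+01,  9.21317560e+01, -3.59104467e-04,
        7.75663531e+01, -1.18200318e+01]), 'qd': array([-0.12158049,  0.08019618, -0.05398599,  0.04553968, -0.02271355,
        0.06856314]), 'joint_efforts': array([-9.36072502e-04, -4.44875050e+01, -3.51337874e+01, -5.32105860e-04,
        9.09333816e-03, -1.93322542e-06]), 'position': array([ 0.18561412, -0.54367089,  0.24739127]), 'orientation': array([-1.79902844e+02, -1.99742767e-02,  1.88379881e+01]), 'wrist_force': array([0.41954208, 0.1590124 , 0.3681354 ]), 'wrist_torque': array([-0.06134425,  0.01725447, -0.01489277]), 'gripper_force': 0.0, 'opening': 0.998846381016831}
0.017
scene {'mtx': array([[413.27346396,   0.        , 273.87470806],
       [  0.        , 413.27346396, 217.76287533],
       [  0.        ,   0.        ,   1.        ]]), 'rvec': array([ 1.50095657,  2.37296151, -0.63553756]), 'tvec': array([ 0.22422203, -0.34230265,  1.35045589])}
top {'mtx': array([[514.09182581,   0.        , 271.4342371 ],
       [  0.        , 514.09182581, 205.29182564],
       [  0.        ,   0.        ,   1.        ]]), 'rvec': array([ 2.18748456, -2.18902221,  0.09919643]), 'tvec': array([0.00658116, 0.54497766, 1.45176442])}
```

View pics/scene0.png

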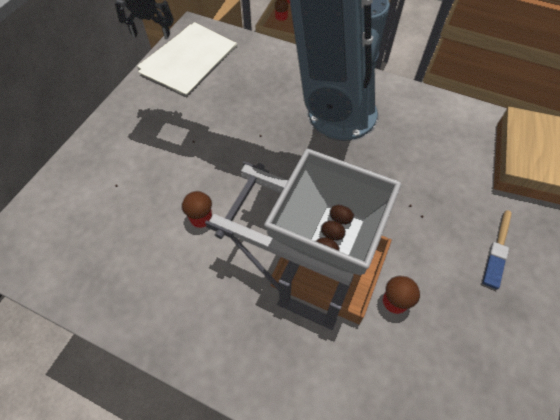

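View pics/top0.png

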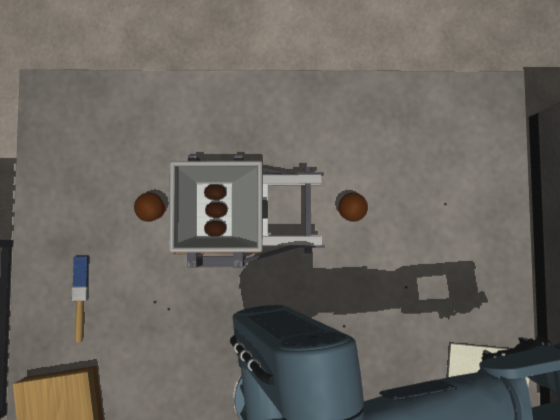

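The scene shows the hopper at about (335,215) with its rails running left, and a cake at each end at (197,207) and (402,294). In the top view the rim square spans (171–263, 163–251). The rails end near col 322 and the cakes are at (149,206) and (353,207).

```bash
cat > h.py <<'E'
import cv2,numpy as np
from workcell import telemetry, eyes
from scipy.spatial.transform import Rotation as R
def cloud(n,d):
    c=eyes.camera_info(n);K=c["mtx"];M=cv2.Rodrigues(c["rvec"])[0]
    v,u=np.indices(d.shape);P=np.stack([(u-K[0,2])/K[0,0]*d,(v-K[1,2])/K[1,1]*d,d],-1)
    W=(P-c["tvec"])@M; W[d==0]=np.nan; return W
E
python3 - <<'E'
from h import *
for n in("top","scene"):
    z=np.load(n+"0.npz");W=cloud(n,z["d"]);p=z["p"].astype(int)
    np.set_printoptions(precision=4,suppress=True)
    X,Y,Z=W[...,0],W[...,1],W[...,2]
    roi=(X>.3)&(X<.8)&(Y>-.4)&(Y<.4)
    m=roi&(Z>.293)&(Z<.31)
    k=cv2.connectedComponentsWithStats(m.astype(np.uint8))
    i=1+np.argmax(k[2][1:,4]); m=k[1]==i
    b=cv2.minAreaRect(W[m][:,:2].astype(np.float32)); print(n,"rim",b,np.nanmedian(Z[m])); print(cv2.boxPoints(b))
    m=roi&(Z>.174)&(Z<.184)&(p.min(-1)>110)
    k=cv2.connectedComponentsWithStats(m.astype(np.uint8))
    for i in range(1,k[0]):
        if k[2][i,4]>60:
            q=k[1]==i;b=cv2.minAreaRect(W[q][:,:2].astype(np.float32));print("rail",k[2][i],np.nanmedian(Z[q]),cv2.boxPoints(b).ravel())
    m=roi&(p[...,0]>1.7*p[...,2])&(Z>.08)&(Z<.11)
    k=cv2.connectedComponentsWithStats(m.astype(np.uint8))
    for i in range(1,k[0]):
        if k[2][i,4]>100: q=k[1]==i;print("cake?",k[3][i],W[q].min(0),W[q].max(0))
    m=roi&(p.max(-1)<60)&(Z>.17)&(Z<.26)
    k=cv2.connectedComponentsWithStats(m.astype(np.uint8))
    for i in range(1,k[0]):
        if k[2][i,4]>8: q=k[1]==i;print("dark",k[2][i],W[q].min(0),W[q].max(0))
z=np.load("top0.npz")["p"][140:280,140:380,::-1]
cv2.imwrite("pics/topcrop.png",cv2.resize(z,None,fx=3.3,fy=3.3))
E
```

```text
top rim ((0.521431565284729, 0.13951043784618378), (0.21581536531448364, 0.21181458234786987), 89.91581726074219) 0.3044042357877819
[[0.4154 0.0318]
 [0.6272 0.0314]
 [0.6275 0.2473]
 [0.4157 0.2476]]
rail [263 175  58  10 483] 0.17822743148333448 [ 0.588   0.0299  0.5882 -0.1172  0.6115 -0.1172  0.6113  0.0299]
rail [196 182  40  53 185] 0.17971976877720963 [0.4582 0.1079 0.5053 0.0416 0.6385 0.1361 0.5914 0.2024]
rail [263 236  59   9 350] 0.1784573130165239 [ 0.4339 -0.1183  0.4543 -0.1183  0.4545  0.0299  0.4341  0.0299]
cake? [147.481  206.6492] [0.4999 0.3096 0.08  ] [0.5742 0.3804 0.1008]
cake? [353.3943 206.4925] [ 0.4997 -0.2531  0.0801] [ 0.5716 -0.1817  0.1021]
dark [205 185  21  15 219] [0.5469 0.1254 0.1942] [0.5827 0.1758 0.2159]
dark [263 200   4  18  71] [0.5004 0.0223 0.216 ] [0.543  0.0297 0.2276]
dark [206 202  21  16 225] [0.5015 0.1225 0.1929] [0.5399 0.1727 0.2171]
dark [205 221  21  15 233] [0.4565 0.1248 0.1921] [0.492  0.1751 0.217 ]
dark [297 246  17   8  70] [ 0.411  -0.0974  0.171 ] [ 0.4289 -0.0564  0.1827]
scene rim ((0.5216878056526184, 0.1378590017557
[... 267 characters left out ...]
35]
rail [307 201  20  38 131] 0.1800653048664272 [0.4521 0.1106 0.4522 0.1005 0.555  0.101  0.5549 0.111 ]
rail [210 214  63  33 620] 0.17842977940275762 [ 0.5847  0.0325  0.587  -0.121   0.6147 -0.1206  0.6124  0.0329]
rail [349 220  16  35  66] 0.18046392437223419 [0.4609 0.2034 0.461  0.1988 0.5548 0.1991 0.5547 0.2037]
cake? [195.6981 202.8491] [ 0.5067 -0.2502  0.0801] [ 0.5735 -0.1833  0.099 ]
cake? [402.9869 290.2714] [0.5064 0.3083 0.08  ] [0.5736 0.3788 0.0992]
dark [253 163  16  10  56] [ 0.4123 -0.0986  0.1711] [ 0.4307 -0.0581  0.182 ]
dark [330 208  23  17 169] [0.4703 0.1268 0.1841] [0.5061 0.1759 0.2079]
dark [322 224  22  17 171] [0.519  0.1249 0.1865] [0.5521 0.1737 0.2107]
```

View pics/topcrop.png

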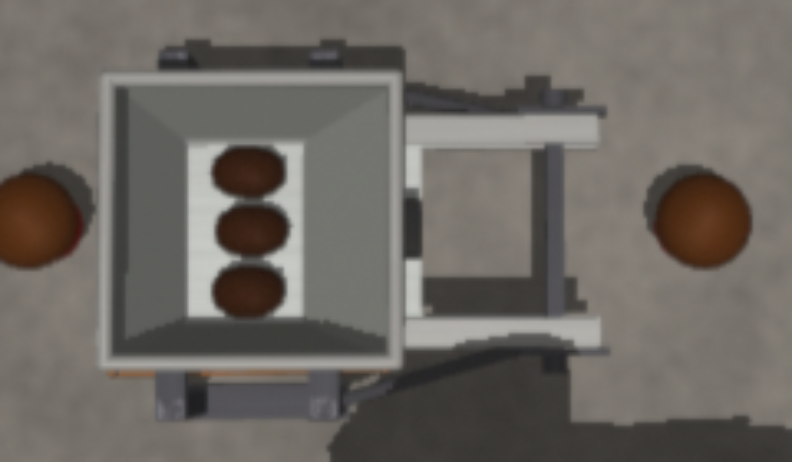

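The rows cannot tilt the tool directly. I'll test away from the scene how the arm behaves when asked to go past its inner reach limit, since it may lean inwards there.

>>> send_rows(plan=[[[0,-0.06,0,0,0],[0,-0.12,0,0,0],[0,-0.18,0,0,0],[0,-0.24,0,0,0],[0,-0.3,0,0,0]]])

```text
clock: 0.72
position: [0.0886, -0.2584, 0.2477]
orientation: [-179.9, -0.0, 18.9]
wrist_force: [-1.5, 0.7, 1.4]
opening: 0.999
gripper_force: 0.0
```

>>> send_rows(plan=[[[0,-0.05,0,0,0],[0,-0.1,0,0,0],[0,-0.12,0,0,0]]])

```text
clock: 1.1
position: [0.065, -0.1907, 0.2443]
orientation: [-177.7, -0.0, 18.7]
wrist_force: [0.6, 0.9, -0.2]
opening: 1.003
gripper_force: 0.0
```

```bash
python3 -c "
from workcell import telemetry
s=telemetry.read_state();print(s['joints'],s['position'],s['orientation'])"
```

```text
[-104.66820729  -51.19988288  136.384857     -1.2643386    96.78416126
  -33.53231153] [ 0.06502642 -0.19065582  0.24431794] [-1.77663715e+02 -3.65276120e-02  1.87355750e+01]
```

>>> send_rows(plan=[[[0,0,0,0,0]]])

```text
clock: 1.23
position: [0.0653, -0.1917, 0.2455]
orientation: [-177.8, 0.0, 18.8]
wrist_force: [-0.8, -0.1, -0.1]
opening: 1.002
gripper_force: 0.0
```

>>> send_rows(plan=[[[0,-0.06,0,0,0],[0,-0.12,0,0,0],[0,-0.18,0,0,0]]])

```text
clock: 1.6
position: [0.0602, -0.1762, 0.2423]
orientation: [-174.8, 0.0, 18.9]
wrist_force: [0.0, 0.7, 0.2]
opening: 1.001
gripper_force: 0.0
```

>>> send_rows(plan=[[[0,0.06,0,0,0],[0,0.12,0,0,0]]])

```text
clock: 1.85
position: [0.0965, -0.2841, 0.2337]
orientation: [-175.2, 0.2, 18.8]
wrist_force: [-0.7, 0.1, 2.7]
opening: 0.999
gripper_force: 0.0
```

Commands that go past the limit lean the tool inwards, and the lean stays, so I can build it up step by step. I'll move to azimuth -90° and continue there.

>>> send_rows(plan=[[[-0.05,-0.01,-0.05,0.165,0],[-0.1,-0.016,-0.08,0.328,0],[-0.1,-0.016,-0.08,0.328,0]]])

```text
clock: 2.22
position: [-0.0041, -0.3075, 0.3154]
orientation: [-175.2, 1.8, -0.2]
wrist_force: [1.0, -0.3, -0.3]
opening: 1.005
gripper_force: 0.0
```

>>> send_rows(plan=[[[0,-0.06,0,0,0],[0,-0.12,0,0,0],[0,-0.18,0,0,0],[0,-0.24,0,0,0],[0,-0.3,0,0,0]]])

```text
clock: 2.85
position: [0.0065, -0.1713, 0.3442]
orientation: [-172.3, 1.9, 0.2]
wrist_force: [-1.0, 0.4, 0.8]
opening: 0.999
gripper_force: 0.0
```

```bash
python3 -c "
from workcell import telemetry
s=telemetry.read_state();print(s['joints'],s['position'],s['orientation'])"
```

```text
[-119.19406439  -51.24547278  125.70043911   -5.82528306  111.26616235
  -31.14599831] [ 0.00650651 -0.17132093  0.34422154] [-172.27483829    1.89458723    0.23685368]
```

```bash
cat >> h.py <<'E'
def rows(target,turn=0,c=0):
    "tool-frame shift from here to a world point, with lean report"
    s=telemetry.read_state();M=R.from_euler("xyz",s["orientation"],degrees=True).as_matrix()
    print("pos",s["position"].round(4),"rpy",s["orientation"].round(1),"z",M[:,2].round(3),"y",M[:,1].round(3),"J",s["joints"].round(0))
    for t in target: print(t,"->",(M.T@(np.array(t)-s["position"])).round(4))
E
python3 -c "
from h import *
rows([[.25,0,.42],[.3,.12,.42],[.2,.4,.42]])"
```

```text
pos [ 0.0065 -0.1713  0.3442] rpy [-172.3    1.9    0.2] z [-0.033  0.134 -0.99 ] y [-0.    -0.991 -0.134] J [-119.  -51.  126.   -6.  111.  -31.]
[0.25, 0, 0.42] -> [ 0.2416 -0.18   -0.0602]
[0.3, 0.12, 0.42] -> [ 0.292  -0.299  -0.0457]
[0.2, 0.4, 0.42] -> [ 0.1932 -0.5764 -0.0048]
```

>>> send_rows(plan=[[[0.04,0.05,-0.02,-0.16,0],[0.09,0.07,-0.04,-0.32,0],[0.15,0.06,-0.06,-0.48,0],[0.2,0.03,-0.07,-0.64,0],[0.24,-0.01,-0.07,-0.8,0]]])

```text
clock: 3.48
position: [0.2508, -0.1689, 0.4078]
orientation: [-173.3, -4.3, 46.0]
wrist_force: [1.1, -1.7, -0.5]
opening: 1.001
gripper_force: 0.0
```

```bash
python3 -c "
from h import *
rows([[.3,-.1,.42],[.31,-.04,.42],[.31,.02,.42],[.31,.08,.42],[.3,.14,.42]])"
```

```text
pos [ 0.2508 -0.1689  0.4078] rpy [-173.3   -4.3   46. ] z [-0.032  0.134 -0.99 ] y [ 0.721 -0.683 -0.116] J [-59. -28. 108.   2. 108. -15.]
[0.3, -0.1, 0.42] -> [ 0.0844 -0.013  -0.0044]
[0.31, -0.04, 0.42] -> [ 0.1344 -0.0468  0.0034]
[0.31, 0.02, 0.42] -> [ 0.1775 -0.0878  0.0115]
[0.31, 0.08, 0.42] -> [ 0.2205 -0.1287  0.0195]
[0.3, 0.14, 0.42] -> [ 0.2567 -0.1769  0.0279]
```

>>> send_rows(plan=[[[0.045,-0.01,-0.004,-0.16,0],[0.1,-0.03,0,-0.32,0],[0.145,-0.06,0.005,-0.48,0],[0.19,-0.1,0.015,-0.64,0],[0.23,-0.14,0.02,-0.77,0]]])

```text
clock: 4.1
position: [0.3075, 0.0956, 0.421]
orientation: [-178.2, -7.8, 90.2]
wrist_force: [-0.1, 0.1, 0.8]
opening: 1.001
gripper_force: 0.0
```

```bash
python3 -c "
from h import *
rows([[.28,.2,.42],[.2,.35,.42],[.1,.5,.42],[0.05,.6,.42],[.05,.8,.42]])"
```

```text
pos [0.3075 0.0956 0.421 ] rpy [-178.2   -7.8   90.2] z [-0.031  0.136 -0.99 ] y [ 1.     0.008 -0.031] J [-12. -30. 108.   8. 106. -10.]
[0.28, 0.2, 0.42] -> [ 0.1034 -0.0266  0.016 ]
[0.2, 0.35, 0.42] -> [ 0.2523 -0.1053  0.039 ]
[0.1, 0.5, 0.42] -> [ 0.4013 -0.204   0.0625]
[0.05, 0.6, 0.42] -> [ 0.5006 -0.2532  0.0777]
[0.05, 0.8, 0.42] -> [ 0.6987 -0.2516  0.1049]
```

>>> send_rows(plan=[[[0.06,-0.015,0.01,0,0],[0.11,-0.04,0.02,0,0],[0.16,-0.075,0.025,0,0],[0.21,-0.115,0.03,0,0],[0.255,-0.155,0.04,0,0]]])

```text
clock: 4.72
position: [0.1502, 0.3525, 0.4219]
orientation: [-178.2, -8.0, 90.0]
wrist_force: [1.9, 0.7, -0.2]
opening: 0.998
gripper_force: 0.0
```

>>> send_rows(plan=[[[0.055,-0.02,0,0,0],[0.11,-0.045,0.01,0,0],[0.165,-0.065,0.02,0,0],[0.225,-0.08,0.03,0,0],[0.285,-0.09,0.04,0,0]]])

```text
clock: 5.35
position: [0.0591, 0.6405, 0.4234]
orientation: [-178.1, -7.9, 90.0]
wrist_force: [1.2, 0.1, 0.9]
opening: 0.997
gripper_force: 0.0
```

>>> send_rows(plan=[[[0.06,0,0,0,0],[0.12,-0.01,0.01,0,0],[0.18,-0.01,0.02,0,0],[0.24,-0.01,0.02,0,0],[0.3,-0.01,0.03,0,0]]])

```text
clock: 5.98
position: [0.0476, 0.8977, 0.4191]
orientation: [-178.1, -9.3, 89.9]
wrist_force: [2.2, -13.1, 25.0]
opening: 1.003
gripper_force: 0.0
```

```bash
python3 -c "
from h import *
rows([[.0,1.1,.42]])"
```

```text
pos [0.0476 0.8977 0.4191] rpy [-178.1   -9.3   89.9] z [-0.032  0.161 -0.986] y [ 0.999  0.003 -0.032] J [ 78.  50.  17.   4. 104.  79.]
[0.0, 1.1, 0.42] -> [ 0.1997 -0.047   0.0332]
```

>>> send_rows(plan=[[[0.06,0,0,0,0],[0.12,0,0,0,0],[0.18,0,0,0,0],[0.24,0,0,0,0],[0.3,0,0,0,0]]])

```text
clock: 6.6
position: [0.0413, 0.9306, 0.3853]
orientation: [-178.3, -12.3, 89.7]
wrist_force: [1.0, -0.3, 0.3]
opening: 0.998
gripper_force: 0.0
```

```bash
python3 -c "
from h import *
rows([[.0,1.1,.42]])"
```

```text
pos [0.0413 0.9306 0.3853] rpy [-178.3  -12.3   89.7] z [-0.029  0.214 -0.976] y [ 1.     0.001 -0.029] J [79. 52. 17.  4. 99. 80.]
[0.0, 1.1, 0.42] -> [ 0.1727 -0.0421  0.0035]
```

>>> send_rows(plan=[[[1.0,0,-0.3,0,0],[1.0,0,-0.3,0,0],[1.0,0,-0.3,0,0],[1.0,0,-0.3,0,0],[1.0,0,-0.3,0,0]]])

```text
clock: 7.22
position: [0.0327, 0.935, 0.4126]
orientation: [-178.4, -15.2, 89.6]
wrist_force: [-0.4, 0.4, -0.6]
opening: 1.0
gripper_force: 0.0
```

```bash
python3 -c "
from h import *
rows([[.0,1.1,.42]])"
```

```text
pos [0.0327 0.935  0.4126] rpy [-178.4  -15.2   89.6] z [-0.027  0.262 -0.965] y [ 1.     0.001 -0.028] J [79. 51. 17.  4. 97. 81.]
[0.0, 1.1, 0.42] -> [ 0.1609 -0.0328  0.037 ]
```

>>> send_rows(plan=[[[1.0,0,-0.3,0,0],[1.0,0,-0.3,0,0],[1.0,0,-0.3,0,0],[1.0,0,-0.3,0,0],[1.0,0,-0.3,0,0]]])

```text
clock: 7.85
position: [0.0265, 0.9365, 0.4455]
orientation: [-178.4, -18.1, 89.5]
wrist_force: [-0.1, -0.3, 0.4]
opening: 0.997
gripper_force: 0.0
```

>>> send_rows(plan=[[[1.0,0,-0.3,0,0],[1.0,0,-0.3,0,0],[1.0,0,-0.3,0,0],[1.0,0,-0.3,0,0],[1.0,0,-0.3,0,0]]])

```text
clock: 8.48
position: [0.0221, 0.9348, 0.4825]
orientation: [-178.4, -21.1, 89.4]
wrist_force: [0.6, 0.5, -0.4]
opening: 0.998
gripper_force: 0.0
```

>>> send_rows(plan=[[[1.0,0,-0.3,0,0],[1.0,0,-0.3,0,0],[1.0,0,-0.3,0,0],[1.0,0,-0.3,0,0],[1.0,0,-0.3,0,0]]])

```text
clock: 9.1
position: [0.019, 0.93, 0.5221]
orientation: [-178.4, -24.0, 89.3]
wrist_force: [0.5, -0.2, 0.3]
opening: 1.0
gripper_force: 0.0
```

```bash
python3 -c "
from h import *
rows([[.0,1.1,.42]])"
```

```text
pos [0.019  0.93   0.5221] rpy [-178.4  -24.    89.3] z [-0.023  0.407 -0.913] y [ 1.    -0.    -0.025] J [80. 44. 17.  5. 95. 82.]
[0.0, 1.1, 0.42] -> [ 0.1135 -0.0165  0.1629]
```

Steady at 3° per call. About four more calls give roughly 37°.

>>> send_rows(plan=[[[1.0,0,-0.1,0,0],[1.0,0,-0.1,0,0],[1.0,0,-0.1,0,0],[1.0,0,-0.1,0,0],[1.0,0,-0.1,0,0]]])

```text
clock: 9.72
position: [0.016, 0.9465, 0.5249]
orientation: [-178.4, -27.0, 89.3]
wrist_force: [0.3, 0.7, -0.4]
opening: 0.995
gripper_force: 0.0
```

>>> send_rows(plan=[[[1.0,0,-0.1,0,0],[1.0,0,-0.1,0,0],[1.0,0,-0.1,0,0],[1.0,0,-0.1,0,0],[1.0,0,-0.1,0,0]]])

```text
clock: 10.35
position: [0.0139, 0.9558, 0.5402]
orientation: [-178.4, -30.0, 89.2]
wrist_force: [0.0, 0.1, 1.1]
opening: 0.999
gripper_force: 0.0
```

>>> send_rows(plan=[[[1.0,0,-0.1,0,0],[1.0,0,-0.1,0,0],[1.0,0,-0.1,0,0],[1.0,0,-0.1,0,0],[1.0,0,-0.1,0,0]]])

```text
clock: 10.98
position: [0.0127, 0.9597, 0.564]
orientation: [-178.4, -33.0, 89.1]
wrist_force: [0.5, 0.4, -0.3]
opening: 1.004
gripper_force: 0.0
```

>>> send_rows(plan=[[[1.0,0,0,0,0],[1.0,0,0,0,0],[1.0,0,0,0,0],[1.0,0,0,0,0],[1.0,0,0,0,0]]])

```text
clock: 11.6
position: [0.0116, 0.9716, 0.5744]
orientation: [-178.3, -35.9, 89.0]
wrist_force: [-0.5, -0.9, -0.6]
opening: 0.998
gripper_force: 0.0
```

```bash
python3 -c "
from h import *
rows([[.05,.8,.5],[.1,.6,.5],[.2,.4,.5],[.3,.25,.5],[.38,.1,.5],[.45,-.05,.5]])"
```

```text
pos [0.0116 0.9716 0.5744] rpy [-178.3  -35.9   89. ] z [-0.018  0.587 -0.809] y [ 1.    -0.001 -0.024] J [80. 43. 17.  7. 85. 82.]
[0.05, 0.8, 0.5] -> [-0.182   0.0403 -0.0412]
[0.1, 0.6, 0.5] -> [-0.3432  0.0905 -0.1595]
[0.2, 0.4, 0.5] -> [-0.5037  0.1907 -0.2787]
[0.3, 0.25, 0.5] -> [-0.6237  0.2909 -0.3686]
[0.38, 0.1, 0.5] -> [-0.7439  0.371  -0.4581]
[0.45, -0.05, 0.5] -> [-0.8644  0.4411 -0.5475]
```

>>> send_rows(plan=[[[1.0,0,0,0,0],[1.0,0,0,0,0],[1.0,0,0,0,0],[1.0,0,0,0,0],[1.0,0,0,0,0]]])

```text
clock: 12.22
position: [0.0111, 0.9768, 0.5952]
orientation: [-178.3, -38.9, 88.9]
wrist_force: [0.2, 0.4, 0.9]
opening: 0.998
gripper_force: 0.0
```

>>> send_rows(plan=[[[-0.05,0.01,-0.02,0,0],[-0.1,0.02,-0.03,0,0],[-0.15,0.04,-0.06,0,0],[-0.2,0.055,-0.09,0,0],[-0.25,0.075,-0.12,0,0]]])

```text
clock: 12.85
position: [0.0813, 0.7134, 0.5308]
orientation: [-178.3, -38.9, 88.9]
wrist_force: [1.3, -0.4, 1.1]
opening: 1.0
gripper_force: 0.0
```

```bash
python3 -c "
from h import *
rows([[.12,.65,.52],[.16,.6,.5],[.2,.4,.5],[.3,.25,.5],[.38,.1,.5],[.45,-.05,.48],[.52,-.12,.4]])"
```

```text
pos [0.0813 0.7134 0.5308] rpy [-178.3  -38.9   88.9] z [-0.017  0.629 -0.777] y [ 1.    -0.001 -0.023] J [68. -1. 80. 16. 65. 66.]
[0.12, 0.65, 0.52] -> [-0.0555  0.0389 -0.0321]
[0.16, 0.6, 0.5] -> [-0.1064  0.0794 -0.0487]
[0.2, 0.4, 0.5] -> [-0.2613  0.1196 -0.1752]
[0.3, 0.25, 0.5] -> [-0.3764  0.2197 -0.2712]
[0.38, 0.1, 0.5] -> [-0.4919  0.2997 -0.3669]
[0.45, -0.05, 0.48] -> [-0.62    0.3703 -0.4469]
[0.52, -0.12, 0.4] -> [-0.7237  0.4422 -0.43  ]
```

>>> send_rows(plan=[[[-0.05,0.02,-0.03,0,0],[-0.1,0.045,-0.06,0,0],[-0.145,0.07,-0.095,0,0],[-0.19,0.09,-0.13,0,0],[-0.235,0.115,-0.165,0,0]]])

```text
clock: 13.48
position: [0.1949, 0.4274, 0.5094]
orientation: [-178.4, -39.0, 89.0]
wrist_force: [1.4, -1.1, 0.2]
opening: 0.994
gripper_force: 0.0
```

>>> send_rows(plan=[[[-0.04,0.025,-0.03,0,0],[-0.08,0.05,-0.063,0,0],[-0.12,0.075,-0.095,0,0],[-0.16,0.105,-0.126,0,0],[-0.2,0.13,-0.157,0,0]]])

```text
clock: 14.1
position: [0.3257, 0.1727, 0.5027]
orientation: [-178.4, -38.9, 88.9]
wrist_force: [0.5, 0.8, 0.1]
opening: 0.998
gripper_force: 0.0
```

```bash
python3 -c "
from h import *
rows([[.45,-.06,.48],[.522,-.12,.4],[.522,-.085,.35]])"
```

```text
pos [0.3257 0.1727 0.5027] rpy [-178.4  -38.9   88.9] z [-0.015  0.628 -0.778] y [ 1.    -0.003 -0.021] J [-24. -29. 105.  39. 116.  -9.]
[0.45, -0.06, 0.48] -> [-0.1934  0.1254 -0.1303]
[0.522, -0.12, 0.4] -> [-0.2892  0.1993 -0.1068]
[0.522, -0.085, 0.35] -> [-0.2933  0.2002 -0.046 ]
```

>>> send_rows(plan=[[[-0.04,0.025,-0.026,0,0],[-0.08,0.05,-0.05,0,0],[-0.12,0.075,-0.08,0,0],[-0.16,0.1,-0.105,0,0],[-0.195,0.125,-0.13,0,0]]])

```text
clock: 14.72
position: [0.4499, -0.0607, 0.4779]
orientation: [-178.3, -38.9, 88.8]
wrist_force: [0.3, 0.7, 0.3]
opening: 1.0
gripper_force: 0.0
```

>>> send_rows(plan=[[[-0.035,0.025,0.02,0,0],[-0.06,0.045,0.045,0,0],[-0.08,0.06,0.065,0,0],[-0.1,0.075,0.085,0,0],[-0.1,0.075,0.085,0,0]]])

```text
clock: 15.35
position: [0.5208, -0.0829, 0.3454]
orientation: [-178.0, -39.1, 88.7]
wrist_force: [-0.1, 0.6, 0.1]
opening: 1.0
gripper_force: 0.0
```

```bash
python3 - <<'E'
from h import *
rows([[.522,-.04,.295],[.522,.029+.0013,.210-.0016]])
for n in("scene","top"):
    p,d=eyes.grab_frame(n); np.savez(n+"1.npz",p=p,d=d); cv2.imwrite(f"pics/{n}1.png",p[:,:,::-1])
E
```

```text
pos [ 0.5208 -0.0829  0.3454] rpy [-178.   -39.1   88.7] z [-0.021  0.63  -0.776] y [ 1.    -0.001 -0.027] J [-39.  11.  87.  30. 107. -36.]
[0.522, -0.04, 0.295] -> [0.0015 0.0025 0.0661]
[0.522, 0.0303, 0.2084] -> [0.0015 0.0048 0.1777]
```

View pics/scene1.png

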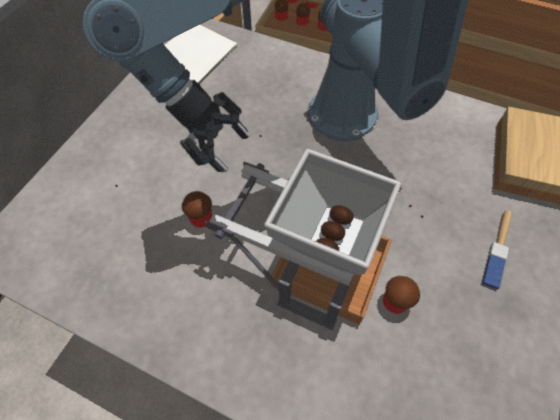

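The scene view shows the leaned gripper at about (225,140), pointing down at the grip between the rails with the fingers either side, and everything else is undisturbed. Advancing along the tool axis.

>>> send_rows(plan=[[[0,0.002,0.05,0,0],[0.001,0.003,0.1,0,0],[0.001,0.004,0.13,0,0],[0.001,0.005,0.145,0,0]]])

```text
clock: 15.95
position: [0.5236, 0.0094, 0.2357]
orientation: [-178.4, -38.9, 89.0]
wrist_force: [0.3, -0.4, 1.4]
opening: 0.998
gripper_force: 0.0
```

>>> send_rows(plan=[[[0,0,0.015,0,0],[0,0,0.03,0,0],[0,0,0.032,0,0]]])

```text
clock: 16.32
position: [0.5229, 0.0291, 0.2098]
orientation: [-178.2, -38.9, 88.8]
wrist_force: [-0.4, 0.1, 0.9]
opening: 1.001
gripper_force: 0.0
```

```bash
python3 - <<'E'
from h import *
rows([[.522,.0303,.2084]])
p,d=eyes.grab_frame("top"); np.savez("top2.npz",p=p,d=d); cv2.imwrite("pics/top2.png",cv2.resize(p[140:290,150:350,::-1],None,fx=3.5,fy=3.5))
E
```

```text
pos [0.5229 0.0291 0.2098] rpy [-178.2  -38.9   88.8] z [-0.018  0.629 -0.777] y [ 1.    -0.001 -0.024] J [-29.  14. 100.  33.  88. -37.]
[0.522, 0.0303, 0.2084] -> [ 0.0001 -0.0009  0.0019]
```

View pics/top2.png

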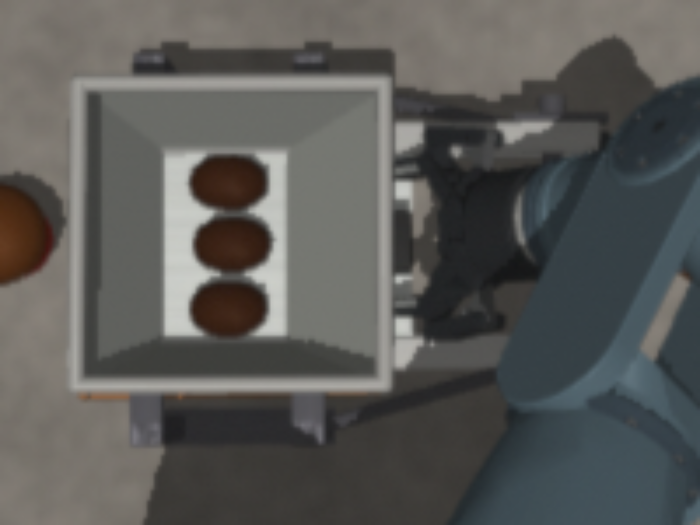

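The top view shows the open fingers astride the dark grip at (400,240), with the body clear of the rim at col ~392. Closing.

>>> send_rows(plan=[[[0,0,0,0,200],[0,0,0,0,200],[0,0,0,0,200],[0,0,0,0,200]]], newtons=50)

```text
clock: 16.88
position: [0.5233, 0.0281, 0.2108]
orientation: [-178.3, -38.9, 88.9]
wrist_force: [-3.4, -4.2, 6.4]
opening: 0.508
gripper_force: 51.6
```

```bash
python3 -c "
from h import *
rows([[.522,.01,.21],[.522,-.05,.21]])
s=telemetry.read_state();print(s['opening'],s['gripper_force'],s['wrist_force'])"
```

```text
pos [0.5233 0.0281 0.2108] rpy [-178.3  -38.9   88.9] z [-0.017  0.628 -0.778] y [ 1.    -0.001 -0.023] J [-29.  14. 100.  33.  88. -37.]
[0.522, 0.01, 0.21] -> [-0.0147 -0.0012 -0.0107]
[0.522, -0.05, 0.21] -> [-0.0614 -0.0012 -0.0484]
0.5080608807903562 51.6038703918457 [-3.39899976 -4.23221794  6.40986445]
```

>>> send_rows(plan=[[[-0.0039,0,-0.0031,0,200],[-0.0078,0,-0.0063,0,200],[-0.0117,0,-0.0094,0,200],[-0.0156,0,-0.0126,0,200]]])

```text
clock: 17.38
position: [0.5234, 0.0096, 0.2108]
orientation: [-178.3, -39.1, 88.9]
wrist_force: [-0.6, 6.8, 4.0]
opening: 0.508
gripper_force: 51.2
```

>>> send_rows(plan=[[[-0.0078,0,-0.0063,0,200],[-0.0156,0,-0.0126,0,200],[-0.0233,0,-0.0189,0,200],[-0.0311,0,-0.0252,0,200]]])

```text
clock: 17.88
position: [0.5233, -0.0304, 0.2108]
orientation: [-178.3, -39.1, 88.9]
wrist_force: [-0.2, 6.6, 4.4]
opening: 0.503
gripper_force: 51.2
```

>>> send_rows(plan=[[[-0.0054,0,-0.0044,0,200],[-0.0109,0,-0.0088,0,200],[-0.0163,0,-0.0132,0,200],[-0.0202,0,-0.0163,0,200],[-0.0218,0,-0.0176,0,200]]])

```text
clock: 18.5
position: [0.5233, -0.0585, 0.2108]
orientation: [-178.3, -39.1, 88.9]
wrist_force: [-0.6, 6.3, 3.8]
opening: 0.506
gripper_force: 51.3
```

>>> send_rows(plan=[[[-0.0012,0,-0.0009,0,200],[-0.0023,0,-0.0019,0,200]]])

```text
clock: 18.75
position: [0.5233, -0.0614, 0.2108]
orientation: [-178.3, -39.1, 88.9]
wrist_force: [0.7, 3.5, 3.3]
opening: 0.504
gripper_force: 51.2
```

>>> send_rows(plan=[[[-0.0012,0,-0.0009,0,200],[-0.0023,0,-0.0019,0,200]]])

```text
clock: 19.0
position: [0.5233, -0.0646, 0.2108]
orientation: [-178.3, -39.0, 88.9]
wrist_force: [0.2, 4.9, 4.7]
opening: 0.505
gripper_force: 51.3
```

>>> send_rows(plan=[[[-0.0008,0,-0.0006,0,200],[-0.0016,0,-0.0013,0,200]]])

```text
clock: 19.25
position: [0.5233, -0.0668, 0.2108]
orientation: [-178.3, -39.0, 88.9]
wrist_force: [-0.8, 6.6, 4.9]
opening: 0.507
gripper_force: 51.2
```

>>> send_rows(plan=[[[-0.0008,0,-0.0006,0,200],[-0.0016,0,-0.0013,0,200]]])

```text
clock: 19.5
position: [0.5233, -0.0688, 0.2108]
orientation: [-178.3, -39.0, 88.9]
wrist_force: [0.6, 5.7, 5.7]
opening: 0.505
gripper_force: 51.3
```

>>> send_rows(plan=[[[-0.0008,0,-0.0006,0,200],[-0.0016,0,-0.0013,0,200]]])

```text
clock: 19.75
position: [0.5233, -0.0697, 0.2109]
orientation: [-178.3, -39.2, 88.9]
wrist_force: [0.5, 11.9, 4.3]
opening: 0.506
gripper_force: 51.2
```

Contact at Y ≈ -0.07, a travel of about 98 mm. One small step to seat the gate firmly.

>>> send_rows(plan=[[[-0.0005,0,-0.0004,0,200],[-0.0005,0,-0.0004,0,200]]])

```text
clock: 20.0
position: [0.5233, -0.0698, 0.2109]
orientation: [-178.3, -39.2, 88.9]
wrist_force: [2.4, 13.2, 4.9]
opening: 0.507
gripper_force: 51.5
```

```bash
python3 - <<'E'
from h import *
s=telemetry.read_state();print(s['wrist_force'],s['position'])
for n in("scene","top"):
    p,d=eyes.grab_frame(n); np.savez(n+"3.npz",p=p,d=d); cv2.imwrite(f"pics/{n}3.png",p[:,:,::-1])
s=telemetry.read_state();print(s['wrist_force'],s['position'])
a=np.load("scene3.npz")["p"][150:330,170:430,::-1]; b=np.load("top3.npz")["p"][140:280,150:350,::-1]
b=cv2.resize(b,(400,280));a=cv2.resize(a,(400,277))
cv2.imwrite("pics/c3.png",np.vstack([a,b]))
E
```

```text
[ 2.37213913 13.15784516  4.87217367] [ 0.52329295 -0.06976741  0.21089233]
[ 2.82102487 12.43275102  4.79112236] [ 0.52331249 -0.06977164  0.21090566]
```

View pics/c3.png

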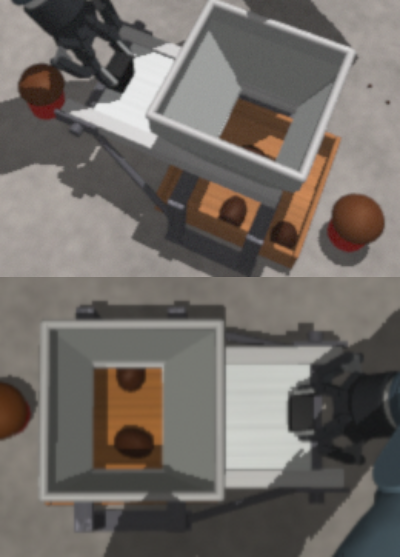

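The composite shows the gate drawn out and the outlet open. All three eggs are in the tray: scene crop (233,210), (285,235), and (255,150) seen through the outlet. I'll firm up slightly, then push home.

>>> send_rows(plan=[[[-0.0005,0,-0.0004,0,200],[-0.0005,0,-0.0004,0,200]]])

```text
clock: 20.35
position: [0.5233, -0.0698, 0.2109]
orientation: [-178.3, -39.3, 88.9]
wrist_force: [2.2, 14.8, 4.3]
opening: 0.504
gripper_force: 51.7
```

>>> send_rows(plan=[[[0.0047,0,0.0038,0,200],[0.0125,0,0.01,0,200],[0.0218,0,0.0176,0,200],[0.0296,0,0.0239,0,200],[0.0373,0,0.0302,0,200]]])

```text
clock: 20.98
position: [0.5238, -0.0273, 0.2109]
orientation: [-178.4, -38.7, 88.8]
wrist_force: [-4.1, -10.1, 6.7]
opening: 0.506
gripper_force: 53.7
```

```bash
python3 -c "
from h import *
rows([[.5233,.022,.2108],[.5233,.029,.2108]])"
```

```text
pos [ 0.5238 -0.0273  0.2109] rpy [-178.4  -38.7   88.8] z [-0.015  0.625 -0.781] y [ 1.    -0.004 -0.022] J [-34.  16.  98.  31.  91. -40.]
[0.5233, 0.022, 0.2108] -> [ 0.0385 -0.0007  0.0309]
[0.5233, 0.029, 0.2108] -> [ 0.0439 -0.0007  0.0352]
```

>>> send_rows(plan=[[[0.0078,0,0.0063,0,200],[0.0171,0,0.0138,0,200],[0.0265,0,0.0214,0,200],[0.0343,0,0.0277,0,200],[0.0389,0,0.0315,0,200]]])

```text
clock: 21.6
position: [0.5237, 0.0226, 0.2108]
orientation: [-178.4, -38.6, 88.8]
wrist_force: [-7.1, -12.7, 10.2]
opening: 0.508
gripper_force: 54.1
```

>>> send_rows(plan=[[[0.0012,0,0.0009,0,200],[0.0023,0,0.0019,0,200],[0.0031,0,0.0025,0,200]]])

```text
clock: 21.98
position: [0.5237, 0.0261, 0.2108]
orientation: [-178.4, -38.6, 88.8]
wrist_force: [-7.1, -12.2, 10.4]
opening: 0.503
gripper_force: 54.0
```

>>> send_rows(plan=[[[0.0008,0,0.0006,0,200],[0.0016,0,0.0013,0,200]]])

```text
clock: 22.22
position: [0.5237, 0.028, 0.2108]
orientation: [-178.3, -38.6, 88.8]
wrist_force: [-8.2, -12.2, 10.3]
opening: 0.504
gripper_force: 54.2
```

>>> send_rows(plan=[[[0.0008,0,0.0006,0,200],[0.0016,0,0.0013,0,200]]])

```text
clock: 22.48
position: [0.5237, 0.03, 0.2108]
orientation: [-178.3, -38.6, 88.8]
wrist_force: [-8.7, -13.4, 9.6]
opening: 0.507
gripper_force: 54.2
```

>>> send_rows(plan=[[[0.0008,0,0.0006,0,200],[0.0016,0,0.0013,0,200]]])

```text
clock: 22.72
position: [0.5237, 0.032, 0.2109]
orientation: [-178.3, -38.6, 88.8]
wrist_force: [-8.8, -13.7, 10.9]
opening: 0.504
gripper_force: 54.2
```

>>> send_rows(plan=[[[0.0008,0,0.0006,0,200],[0.0016,0,0.0013,0,200]]])

```text
clock: 22.98
position: [0.5237, 0.0327, 0.2108]
orientation: [-178.3, -38.5, 88.8]
wrist_force: [-11.5, -23.2, 12.4]
opening: 0.5
gripper_force: 55.0
```

Home: the force rose from 13 to 23 N and the gate stopped at Y = 0.0327. Opening.

>>> send_rows(plan=[[[0,0,0,0,150],[0,0,0,0,100],[0,0,0,0,40],[0,0,0,0,0],[0,0,0,0,0]]])

```text
clock: 23.6
position: [0.5231, 0.0377, 0.2099]
orientation: [-178.2, -38.9, 88.9]
wrist_force: [-0.6, -0.0, 1.3]
opening: 0.993
gripper_force: 0.0
```

>>> send_rows(plan=[[[0,0,-0.005,0,0],[0,0,-0.015,0,0],[0,0,-0.04,0,0],[0,0,-0.08,0,0],[0,0,-0.13,0,0]]])

```text
clock: 24.22
position: [0.5251, -0.0449, 0.3124]
orientation: [-178.2, -38.9, 88.8]
wrist_force: [1.3, -0.8, 0.6]
opening: 1.0
gripper_force: 0.0
```

>>> send_rows(plan=[[[0,0,-0.05,0,0],[0,0,-0.1,0,0],[-0.05,0,-0.12,0,0],[-0.1,0,-0.14,0,0],[-0.1,0,-0.14,0,0]]])

```text
clock: 24.85
position: [0.5256, -0.2135, 0.3555]
orientation: [-178.1, -39.0, 88.5]
wrist_force: [-0.4, -0.1, 0.1]
opening: 1.0
gripper_force: 0.0
```

```bash
python3 - <<'E'
from h import *
rows([])
for n in("scene","top"):
    p,d=eyes.grab_frame(n); np.savez(n+"4.npz",p=p,d=d)
z=np.load("top4.npz");W=cloud("top",z["d"]);p=z["p"].astype(int);q=np.load("top0.npz");W0=cloud("top",q["d"])
for w,pp in((W0,q["p"].astype(int)),(W,p)):
    X,Y,Z=w[...,0],w[...,1],w[...,2]
    m=(X>.49)&(X<.555)&(Y>0)&(Y<.035)&(Z>.205)&(Z<.25); print("grip",w[m].min(0),w[m].max(0),m.sum())
    m=(X>.46)&(X<.49)&(Y>-.03)&(Y<.035)&(Z>.165)&(Z<.19); print("plate front",w[m].min(0),m.sum())
    m=(pp[...,0]>1.7*pp[...,2])&(Z>.08)&(Z<.11)&(X>.45)&(X<.62)
    for s in(Y>.28,Y<-.15): print("cake",w[m&s].mean(0))
a=np.load("scene4.npz")["p"][150:330,170:430,::-1]; b=z["p"][140:280,130:380,::-1]
cv2.imwrite("pics/c4.png",np.vstack([cv2.resize(a,(400,277)),cv2.resize(b,(400,224))]))
E
```

```text
pos [ 0.5256 -0.2135  0.3555] rpy [-178.1  -39.    88.5] z [-0.017  0.63  -0.777] y [ 1.    -0.006 -0.026] J [-47.  20.  75.  27. 113. -42.]
grip [0.50037801 0.01979906 0.21335399] [0.54302436 0.03222478 0.22759505] 106
plate front [0.46214722 0.01961398 0.16545669] 49
cake [0.5360731  0.34441162 0.08987125]
cake [ 0.5363164  -0.21711277  0.08998673]
grip [0.50285989 0.02477145 0.21482534] [0.54563389 0.03223011 0.22671504] 71
plate front [0.46210681 0.02475109 0.16509143] 32
cake [0.53610857 0.34414861 0.08998869]
cake [ 0.53634589 -0.21708427  0.08994857]
```

View pics/c4.png

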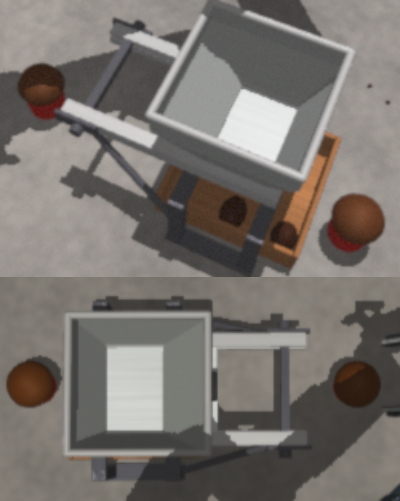

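The gate is shut and home, 5 mm past where it started and matching the cross bar position. The hopper is empty, the eggs are in the tray, the cakes have not moved, and the arm is clear.

```bash
python3 -c "
from workcell import order
print(order.finish_job())"
```

```text
the job is handed in; nothing more can be done
None
```

I handed the job in at about 25 s: the gate came out about 98 mm until it met its stop (about 15 N total pull, 6–7 N of it drag). The three eggs were in the tray before I pushed the gate home against its bar and let go; the tray looked unmoved, and the cakes had not moved.

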